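# Line up the notched wheel and hold the click lever at three

## Robot

A 6-joint arm with a two-finger parallel gripper is mounted at the origin on a cart in front of the work surface, level with it; the furniture and walls round the work are solid. World frame = base frame: x ahead of the robot, y to its left, z up, the work surface at z = 0. Lengths are in m, angles in degrees, forces in N, time in s.
With the tool pointing down it reaches from about 0.35 to 0.8 m from the base axis. Payload 7.3 kg.
Tool frame: the origin (TCP) lies midway between the tips of the shut fingers; the grasp point (between the pads) lies 19 mm behind it; z points along the fingers, y is the line along which they close (so a half turn about z gives the same grasp; the last joint's range is limited). The gripper opens to 85 mm and grips with 20 to 120 N. Pads are 22 mm wide; open, the fingers measure 114 mm over their backs; the gripper's body (76 mm by 85 mm) begins 54 mm behind the grasp point. The pads swing forward as they close: fully open they stand 13 mm farther back than shut.
Start: joints at [64.4, 19.595, 87.324, -0, 73.075, -8.365], TCP at [0.156, 0.501, 0.231] pointing down, gripper open.
Joint ranges: [-145.02, 145.02], [-44.19, 115.74], [2.07, 154.8], [-57.11, 237.11], [16.16, 152.29], [-177.93, 177.93]. Speed limits (degrees/s): [147.25, 147.25, 180, 180, 180, 180].

## Interface

Orientations are given as a 3x3 rotation matrix whose columns are the frame's x, y, z axes.
In Python, from cell import ctrl gives the robot as it stands. The module is installed in compiled form; this text tells all that it offers.
- The arm moves only by the shell command python3 -m creep 'ROWS' [FORCE]. ROWS is JSON, a list of rows, each a list of 3 entries, a list of its own where there are three numbers: the opening, from 0 (shut) to 1 (fully open), then the shift along the world's x, y, z in m, then the turn about the world's z in rad. In form: [[jaw, [dx, dy, dz], yaw], ...]. A call has 1 to 5 rows; each row is the pose to reach, as a shift and turn from the pose commanded when the call began; what a row does not reach only later rows make up. A row lasts 1/12 s, in which the tool goes at most 41.7 mm and 7.16 degrees, less where a joint would pass 70% of its speed; a pose out of reach is approached as far as the arm can. A call with a gripper value outside its range is refused whole. The fingers move at their own pace and stop on an object; FORCE is the grip in N (left out, the last holds). Time passes only in rows, so rows that repeat a pose let the fingers close. It gives the time, the measured TCP pose, the force, the opening and the grip force at its end, in the units of the state.
- ctrl.state(): the state, without advancing time (a new reading comes with each control period).
- ctrl.read_camera(name): name is "scene" or "top" or "wrist"; returns the picture (480x640x3 uint8, blue, green, red); there is no depth.
- ctrl.calibration(name): a dict with "mtx" (3x3 intrinsics, pixels), "world_from_camera" (4x4, takes a point from camera to world coordinates). Camera axes: x right, y up, looking along -z (the intrinsics and any distortion apply to the point x, -y, -z); pixel columns grow to the right and rows downward; lengths in m; the calibration is good to about 2 mm. A picture is of the moment at which its call begins: read the wrist's pose just before it. calibration takes no time and is no camera call; for the wrist camera it gives the pose at the moment of the call.
- ctrl.close_job(): hands the job in; it is judged then, once.
Trained networks look in the newest picture that a camera, given by its name, has taken for a name from the list of things; names that differ only in an ending like _2 or _b are one class to them, and where a whole thing is asked for, a point or a joint stands for the part that bears it (a point fixed in the world has none). Each returns a list of dicts, best first, with "confidence" (0 to 1); they miss things now and then, are a little off and sometimes report something else, mostly with a low value. They report only what shows in the picture. A call takes as long as a camera call.
- ctrl.find_in(query, camera): "box" ([centre column, centre row, width, height] in pixels, round what is visible of it).
- ctrl.pinpoint(query, camera): "uv" ([column, row] in pixels: a listed point, or the origin of a listed thing).
The state is a dict: "time_s": time; "joints": joint angles; "qvel": joint speeds; "tau": joint torques, N m; "tool_pos": TCP position; "orientation": TCP orientation; "contact_force": force on the tool from outside, world axes, zero at the start; "torque": the same for the moment, N m; "width": finger opening in m; "gripper_force": force on a finger pad.
Only numpy, scipy, OpenCV 4.12 (cv2) and the standard library are available. Lean on these libraries where they do the work, as an engineer would, in place of code of your own. Each camera call takes 0.05 s, during which the arm holds its last target. There are 200 camera calls.

## Task

On the grey locking jig, first turn the notched wheel by its grip bar until the notch faces the plunger's nose, and let go of it with the lever still untouched. Then swing the spring-loaded lever by its upright handle exactly three clicks (feel its follower ride over three ridges, never a fourth), so that the nose stands in the notch. Finish while holding the lever there with the gripper, because it springs back when let go; leave the spool, the transformer and the tin beside the jig alone.

Things in the scene. Friction and masses are not known exactly. Their poses are not given: they have to be found in the camera images.
- jig: grey metal plate 162 x 280 x 10 mm fixed to the desk, carrying the locking jig. Origin on the desk; x away from the robot, y left along its long side; it reaches x -100 to +62, y -155 to +125 mm. In its frame the wheel's upright axis is at x +25, y +75, the lever's at x +3, y -85. The plunger, a 9 mm square bar, runs along y at x +25 in two black guide blocks 44 mm high
- wheel (a joint): turn of the notched wheel about its upright axis, rad, counter-clockwise seen from above positive; 0 = the notch faces the nose straight. It starts 0.4 to 1.2 off, turns easily from -0.6 to 1.6 and stays where it is left
- wheel_grip (a point): middle of the wheel's steel grip bar, on the wheel's axis at 64 mm height. The bar is 14 mm thick and 44 mm long, its upright sides from 42 to 74 mm height. The point's x axis runs across its thickness, y along it; the notch is towards -y. The wheel under it is a pale plastic disc 64 mm across, top at 42 mm
- wheel_notch (a point): mouth of the notch in the wheel's rim, 32 mm from the axis, at 33 mm height: a gap about 16 mm wide, 13 mm deep
- nose (a point): tip of the plunger's nose, 8 mm wide, at 33 mm height, pointing along the jig's +y at the wheel's axis. With the lever at rest it is 6 mm short of the wheel's rim; it advances 22 mm per rad of the lever
- lever: flat steel lever, origin on its upright axis at 31 mm height, arm along its -x. At rest its axes are the jig's and the arm points to the robot; it swings counter-clockwise seen from above, handle towards the jig's -y, stop at 0.9 rad. It starts at rest. A return spring (9 N at the handle at rest, 11 N at 0.6 rad) beats the clicks: let go, it springs back to rest
- handle (a point): the lever's upright black handle, a round post 14 mm across, 90 mm from the lever's axis, from 44 to 103 mm height; this point is on its centre line at 81 mm height. The flat arm under it has its top at 44 mm
- click_plate: curved plate under the arm with 5 radial ridges, 5 mm wide, clamped at a different turn each time. Origin on the lever's axis; x points outwards along the first ridge, met 0.10 to 0.24 rad from rest; the next follow every 0.16 rad counter-clockwise. A sprung ball under the arm's centre line rides over them: at each the push at the handle rises about 5 N, then drops about 4 N below the spring's
- solder_spool: bystander: solder spool, 50 mm across, 38 mm high, beyond the wheel's end of the jig, origin under its centre
- transformer: bystander: small transformer, 47 x 53 x 44 mm, beyond the lever's end of the jig, origin under its centre. Behind it stands a tall black tool bag (about 0.3 m), to keep clear of
- flux_tin: bystander: flat round tin, 51 mm across, 18 mm high, between the jig and the robot, origin under its centre

How it is judged (in metres and radians):
On the way:
1. the wheel's notch faces the nose, the wheel is let go and the lever is still at rest (value of joint wheel between -0.12 and 0.12 rad and contact force between the fingers and jig below 0.1 N and distance of handle from where it was at the start of the episode below 0.005 m), for 0.2 s.
At the end, for the whole second after the job is handed in: The fingers hold the lever's handle (contact force over 1 N) with the follower between the third and fourth ridges (handle 30 to 40 mm round from the first ridge's line, the crests being at 28 and 42 mm), the wheel's notch still within 0.15 rad of the nose (y of handle in the frame of click_plate between 0.03 and 0.04 m and contact force between the fingers and lever above 1 N and value of joint wheel between -0.15 and 0.15 rad); the arm keeps its last pose, push and grip.
It fails at once if the lever goes over the fourth ridge (y of handle in the frame of click_plate above 0.043 m).
It fails at once if the spool is moved by more than 15 mm (distance of solder_spool from where it was at the start of the episode above 0.015 m).
It fails at once if the transformer is moved by more than 15 mm (distance of transformer from where it was at the start of the episode above 0.015 m).
It fails at once if the tin is moved by more than 15 mm (distance of flux_tin from where it was at the start of the episode above 0.015 m).
It also fails if it takes over 64 s, if anything falls off the work surface, if the arm or the gripper's body presses on something with over 40 N, if the wrist force passes 120 N, or if a joint passes its speed limit or range.

## Working session

There is one attempt and no reset: what is moved stays moved. The work goes in short steps, Python scripts to look and compute and a shell command to move; the robot and the scene stay as the last step left them, time stands still between calls to the robot, and variables do not carry over. Pictures are saved under pics/ and viewed, at most 10 in all, crops included, and the job is handed in when it is done.

```bash
mkdir -p pics
cat > h.py <<'E'
import numpy as np, cv2
from cell import ctrl
def ray(uv,cam,z):
    c=ctrl.calibration(cam);M=np.array(c["mtx"]);T=np.array(c["world_from_camera"])
    d=np.linalg.inv(M)@np.array([uv[0],uv[1],1.]);d=T[:3,:3]@np.array([d[0],-d[1],-d[2]]);o=T[:3,3]
    return o+d*(z-o[2])/d[2]
def look(cam,name):
    im=ctrl.read_camera(cam);cv2.imwrite(f"pics/{name}.png",im);return im
def pp(q,cam,z):
    for r in ctrl.pinpoint(q,cam)[:2]:
        print(cam,q,np.round(r["uv"],1),round(r["confidence"],2),np.round(ray(r["uv"],cam,z),4))
E
python3 - <<'E'
from h import *
print({k:ctrl.calibration("top").keys() for k in "t"})
Z=dict(jig=0,wheel_grip=.064,wheel_notch=.033,nose=.033,lever=.031,handle=.081,click_plate=.03,solder_spool=0,transformer=0,flux_tin=0)
for c in("top","scene"):
    look(c,c+"0")
    for q,z in Z.items(): pp(q,c,z)
s=ctrl.state();print(s)
E
```

```text
{'t': dict_keys(['mtx', 'world_from_camera'])}
top jig [298.3 221.8] 0.74 [0.5619 0.2048 0.    ]
top wheel_grip [264.3 197.1] 0.91 [0.5919 0.2797 0.064 ]
top wheel_notch [280.4 197.7] 0.89 [0.6032 0.2484 0.033 ]
top nose [296.2 221.2] 0.67 [0.5549 0.2075 0.033 ]
top nose [286.4 205. ] 0.45 [0.5884 0.2333 0.033 ]
top lever [337.6 224.7] 0.64 [0.5583 0.1175 0.031 ]
top handle [327.3 260.5] 0.56 [0.4688 0.1305 0.081 ]
top solder_spool [220.3 200.1] 0.93 [0.5907 0.3847 0.    ]
top transformer [394.4 264.8] 0.72 [ 0.4908 -0.0166  0.    ]
top flux_tin [253.6 277.4] 0.76 [0.4265 0.286  0.    ]
scene jig [269.9 271.4] 0.64 [0.5534 0.2218 0.    ]
scene wheel_grip [235.  246.7] 0.77 [0.5844 0.2843 0.064 ]
scene wheel_grip [273.9 269.8] 0.45 [0.4488 0.2607 0.064 ]
scene wheel_notch [250.1 249.7] 0.64 [0.6112 0.2395 0.033 ]
scene nose [250.9 252.4] 0.43 [0.5983 0.2436 0.033 ]
scene lever [311.6 249.2] 0.61 [0.5425 0.1229 0.031 ]
scene lever [273.5 266.9] 0.44 [0.5153 0.2303 0.031 ]
scene handle [327.1 248.3] 0.76 [0.4424 0.1427 0.081 ]
scene click_plate [305.8 255.6] 0.74 [0.5246 0.1477 0.03  ]

[... 277 characters left out ...]
-04,
        7.30750371e+01, -8.36435108e+00]), 'qvel': array([-0.00356572, -0.02984758,  0.03553646,  0.04662181,  0.08982477,
        0.01476077]), 'tau': array([ 5.60328917e-04, -4.33570397e+01, -2.46274960e+01, -2.43499799e-04,
        1.61864441e-04, -1.95201636e-05]), 'tool_pos': array([0.15552909, 0.50144076, 0.23132885]), 'orientation': array([[-9.55100326e-01,  2.96282576e-01,  5.53549455e-05],
       [ 2.96282580e-01,  9.55100322e-01,  8.34183533e-05],
       [-2.81541217e-05,  9.60736024e-05, -9.99999995e-01]]), 'contact_force': array([ 0.13336002, -0.99663233,  0.35704026]), 'torque': array([0.06806058, 0.03217978, 0.02470576]), 'gripper_force': 0.0, 'width': 0.08531888989534507}
```

View pics/top0.png

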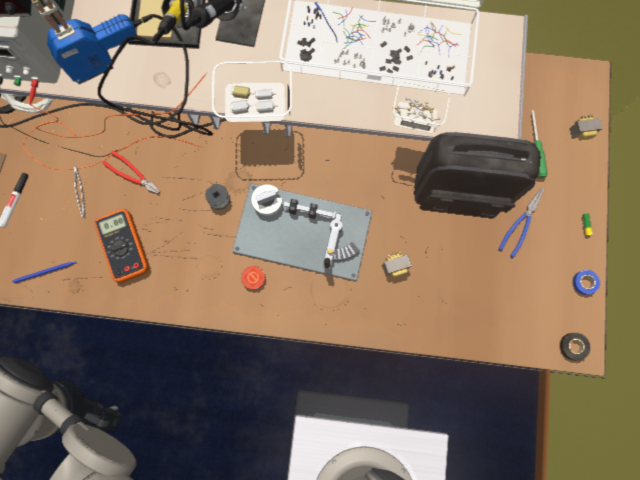

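View pics/scene0.png

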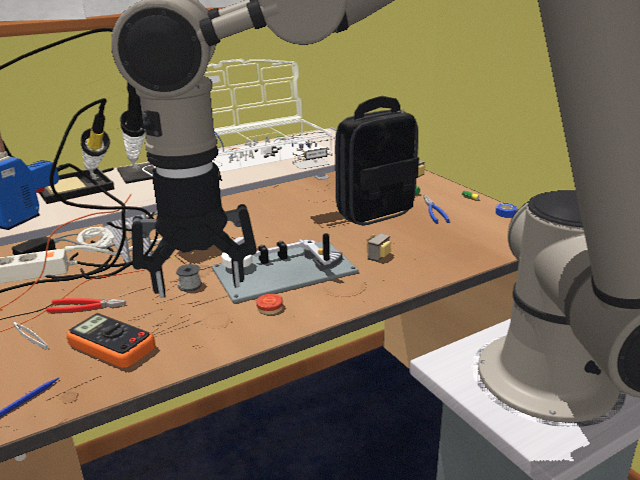

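The top view shows the jig with its wheel at (265,200), the lever arm from (338,217) to the handle at (328,262), and the spool, tin and transformer around it. The jig is yawed about -10°. The scene view agrees. Next I go above it for a close look.

```bash
python3 -m creep '[[1,[0.03,-0.026,0.02],-0.12],[1,[0.06,-0.052,0.04],-0.24],[1,[0.09,-0.078,0.06],-0.36],[1,[0.12,-0.105,0.08],-0.48],[1,[0.15,-0.13,0.09],-0.6]]'
python3 -m creep '[[1,[0.03,-0.026,0],-0.1],[1,[0.06,-0.052,0],-0.2],[1,[0.09,-0.078,0],-0.3],[1,[0.12,-0.105,0],-0.325],[1,[0.15,-0.13,0],-0.325]]'
python3 - <<'E'
from h import *
Z=dict(jig=0,wheel_grip=.064,wheel_notch=.033,nose=.033,lever=.031,handle=.081,click_plate=.03,transformer=0,flux_tin=0,solder_spool=0)
look("wrist","w0")
for q,z in Z.items(): pp(q,"wrist",z)
print(ctrl.calibration("wrist"))
E
```

```text
time_s: 1.52
tool_pos: [0.2991, 0.3769, 0.3203]
orientation: [[-0.617, 0.787, 0.002], [0.787, 0.617, 0.002], [0.0, 0.003, -1.0]]
contact_force: [0.1, 1.1, 1.5]
width: 0.0853
gripper_force: 0.0
time_s: 1.93
tool_pos: [0.4493, 0.2459, 0.3186]
orientation: [[-0.336, 0.942, 0.0], [0.942, 0.336, 0.0], [-0.0, 0.001, -1.0]]
contact_force: [0.2, 0.4, -0.6]
width: 0.0857
gripper_force: 0.0
wrist jig [382.8 246.5] 0.86 [0.5619 0.201  0.    ]
wrist wheel_grip [447.1 214.7] 0.7 [0.5944 0.2801 0.064 ]
wrist wheel_notch [437.2 235. ] 0.88 [0.6066 0.2506 0.033 ]
wrist wheel_notch [382.4 243.3] 0.21 [0.5463 0.2173 0.033 ]
wrist nose [419.7 238.1] 0.77 [0.5871 0.2405 0.033 ]
wrist lever [359.6 307.1] 0.88 [0.5531 0.1242 0.031 ]
wrist lever [466.8 118.4] 0.45 [0.5772 0.3888 0.031 ]
wrist handle [296.5 294. ] 0.75 [0.4611 0.1389 0.081 ]
wrist handle [358.5 305.8] 0.16 [0.5356 0.1493 0.081 ]
wrist click_plate [281.2 360.9] 0.51 [0.4807 0.0058 0.03  ]
wrist transformer [282.1 357.9] 0.86 [ 0.4847 -0.0111  0.    ]
wrist flux_tin [307.8 152.1] 0.89 [0.4199 0.2901 0.    ]
wrist solder_spool [464.9 118.3] 0.68 [0.5867 0.393  0.    ]
{'mtx': array([[356.66491783,   0.        , 316.96797806],
       [  0.        , 356.66491783, 242.33403314],
       [  0.        ,   0.        ,   1.        ]]), 'world_from_camera': array([[ 9.40167857e-01, -3.23014564e-01, -1.08378929e-01,
         4.18943304e-01],
       [ 3.40711598e-01,  8.91416369e-01,  2.98818447e-01,
         3.26713125e-01],
       [ 8.80411484e-05, -3.17865458e-01,  9.48135825e-01,
         4.60033535e-01],
       [ 0.00000000e+00,  0.00000000e+00,  0.00000000e+00,
         1.00000000e+00]])}
```

View pics/w0.png

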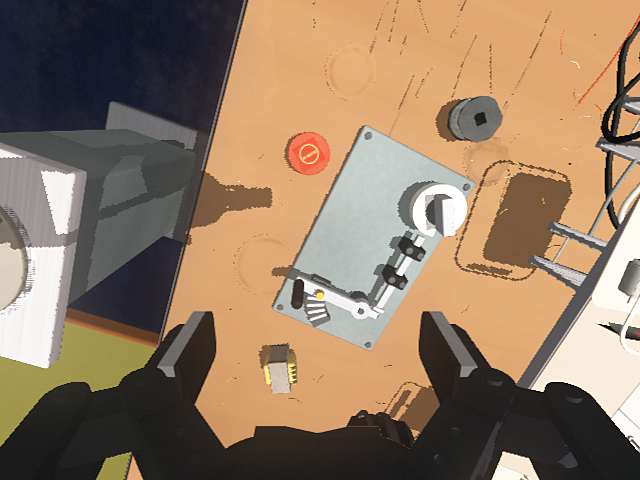

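The wrist view shows the wheel at (440,210), its bar running almost vertically in the image, which already suits the jaws. The nose is at about (420,238), the lever axis at (360,308) and the handle at (297,293), with the ridges below. I move over the wheel and fit the jig's corners.

```bash
python3 - <<'E'
from h import *
im=cv2.imread("pics/w0.png")
P=np.array([ray(p,"wrist",.01)[:2] for p in [(366,126),(477,181),(371,350),(272,308)]])
Q=np.array([[-.1,.125],[.062,.125],[.062,-.155],[-.1,-.155]])
a=P-P.mean(0);b=Q-Q.mean(0)
th=np.arctan2((b[:,0]*a[:,1]-b[:,1]*a[:,0]).sum(),(a*b).sum());R=np.array([[np.cos(th),-np.sin(th)],[np.sin(th),np.cos(th)]])
t=P.mean(0)-R@Q.mean(0)
print(th,t,(Q@R.T+t-P).round(4).tolist())
for n,q in dict(wheel=(.025,.075),lever=(.003,-.085),handle=(-.087,-.085)).items():print(n,R@q+t)
E
python3 -m creep '[[1,[0.036,0.009,-0.02],0],[1,[0.072,0.018,-0.05],0],[1,[0.108,0.027,-0.08],0],[1,[0.143,0.035,-0.11],0],[1,[0.143,0.035,-0.13],0]]'
python3 - <<'E'
from h import *
im=look("wrist","w1")
for q,z in dict(wheel_grip=.064,wheel_notch=.033,nose=.033,handle=.081).items(): pp(q,"wrist",z)
E
```

```text
-0.10645391908811974 [0.55905932 0.21243824] [[-0.0026, 0.0041], [0.002, 0.0001], [0.0013, -0.0023], [-0.0007, -0.0019]]
wheel [0.59188677 0.28435736]
lever [0.55301084 0.12760066]
handle [0.46352032 0.13716343]
time_s: 2.9
tool_pos: [0.5942, 0.2839, 0.1874]
orientation: [[-0.339, 0.941, 0.003], [0.941, 0.339, 0.001], [-0.0, 0.004, -1.0]]
contact_force: [-0.0, 0.4, -0.2]
width: 0.0853
gripper_force: 0.0
wrist wheel_notch [320.8 263.5] 0.63 [0.6037 0.2506 0.033 ]
wrist nose [296.5 265.8] 0.9 [0.5857 0.2406 0.033 ]
wrist handle [109.5 353.3] 0.62 [0.4628 0.1335 0.081 ]
```

View pics/w1.png

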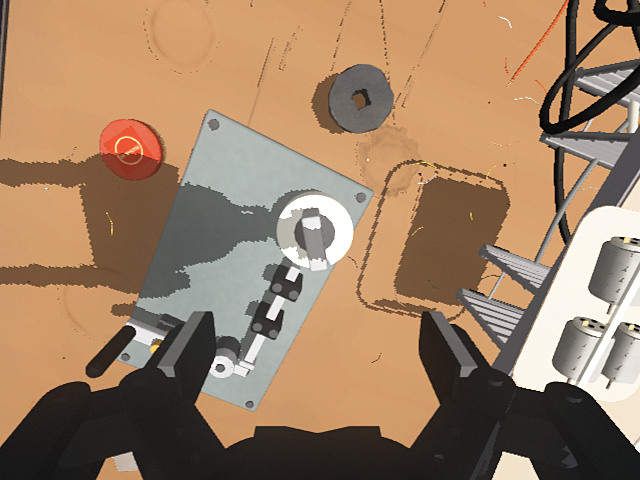

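Run:
```python
from h import *
im=cv2.imread("pics/w1.png")[170:310,220:400]
cv2.imwrite("pics/w1c.png",cv2.resize(im,None,fx=4,fy=4,interpolation=cv2.INTER_CUBIC))
P=np.array([ray(p,"wrist",.01)[:2] for p in [(209,110),(374,190),(253,411)]])
print(P)
Q=np.array([[-.1,.125],[.062,.125],[.062,-.155]])
a=P-P.mean(0);b=Q-Q.mean(0)
th=np.arctan2((b[:,0]*a[:,1]-b[:,1]*a[:,0]).sum(),(a*b).sum());R=np.array([[np.cos(th),-np.sin(th)],[np.sin(th),np.cos(th)]])
t=P.mean(0)-R@Q.mean(0)
print(th,t)
for n,q in dict(wheel=(.025,.075),lever=(.003,-.085),handle=(-.087,-.085)).items():print(n,R@q+t)
```

```text
[[0.47340336 0.34016367]
 [0.63086003 0.32477784]
 [0.59955315 0.04684201]]
-0.11342565660363842 [0.55640614 0.20670345]
wheel [0.58973419 0.27839195]
lever [0.54976634 0.1219101 ]
handle [0.46034466 0.13209653]
```

View pics/w1c.png

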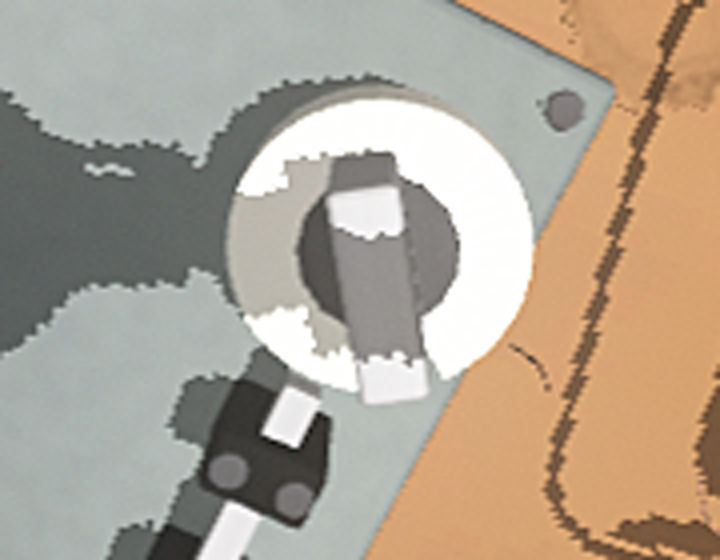

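The bar's top face in the crop has corners at about (328,200), (402,188), (428,392) and (362,403). The notch is at its lower end, beside (440,375).

Run:
```python
from h import *
C=np.array([ray((220+x/4,170+y/4),"wrist",.074)[:2] for x,y in [(328,200),(402,188),(428,392),(362,403)]])
print(C,C.mean(0)); d=(C[0]+C[1]-C[2]-C[3])/2; print(np.linalg.norm(d)); 
byaw=np.arctan2(-d[0],d[1]); print("bar yaw",byaw,"wheel",byaw+.110)
s=ctrl.state();o=s["orientation"];print("tool y ang",np.arctan2(o[1,1],o[0,1]),s["tool_pos"])
```

```text
[[0.57544198 0.29310559]
 [0.58762051 0.29994924]
 [0.60642655 0.2631845 ]
 [0.59510136 0.25662953]] [0.5911476  0.27821721]
0.04136364369681105
bar yaw 0.48359679594541627 wheel 0.5935967959454163
tool y ang 0.34584527731383735 [0.59084455 0.28329668 0.18981107]
```

```bash
python3 -m creep '[[1,[0,-0.004,-0.035],0.07],[1,[0,-0.004,-0.07],0.138],[1,[0,-0.004,-0.105],0.138],[1,[0,-0.004,-0.13],0.138],[1,[0,-0.004,-0.14],0.138]]'
python3 -m creep '[[0,[0,0,0],0],[0,[0,0,0],0],[0,[0,0,0],0],[0,[0,0,0],0],[0,[0,0,0],0]]' 30
python3 -m creep '[[0,[0,0,0],0],[0,[0,0,0],0]]'
```

```text
time_s: 3.57
tool_pos: [0.5896, 0.2787, 0.0475]
orientation: [[-0.465, 0.885, -0.002], [0.885, 0.465, -0.001], [0.0, -0.002, -1.0]]
contact_force: [-0.1, 0.5, -0.0]
width: 0.0852
gripper_force: 0.0
time_s: 3.98
tool_pos: [0.5921, 0.2791, 0.0504]
orientation: [[-0.464, 0.886, 0.003], [0.886, 0.464, 0.001], [-0.001, 0.003, -1.0]]
contact_force: [-0.3, 0.1, -0.2]
width: 0.0257
gripper_force: 0.0
time_s: 4.15
tool_pos: [0.5933, 0.2797, 0.0502]
orientation: [[-0.464, 0.886, 0.006], [0.886, 0.464, 0.002], [-0.001, 0.006, -1.0]]
contact_force: [4.5, 2.9, 3.3]
width: 0.0135
gripper_force: 37.4
```

```bash
python3 -m creep '[[0,[0,0,0],-0.12],[0,[0,0,0],-0.24],[0,[0,0,0],-0.36],[0,[0,0,0],-0.48],[0,[0,0,0],-0.59]]'
python3 -m creep '[[0,[0,0,0],0],[0,[0,0,0],0],[0,[0,0,0],0]]'
python3 - <<'E'
from h import *
o=ctrl.state()["orientation"];print(np.arctan2(o[1,1],o[0,1]),ctrl.state()["torque"])
look("wrist","w2")
E
```

```text
time_s: 4.57
tool_pos: [0.5945, 0.28, 0.0503]
orientation: [[0.113, 0.994, 0.009], [0.994, -0.113, 0.003], [0.004, 0.008, -1.0]]
contact_force: [9.2, 4.6, -0.9]
width: 0.0133
gripper_force: 37.0
time_s: 4.82
tool_pos: [0.5945, 0.28, 0.0503]
orientation: [[0.107, 0.994, 0.008], [0.994, -0.107, 0.003], [0.004, 0.008, -1.0]]
contact_force: [9.0, 3.9, -0.9]
width: 0.0134
gripper_force: 37.1
-0.10747006306187439 [ 0.58914792 -1.00847744 -0.02704364]
```

View pics/w2.png

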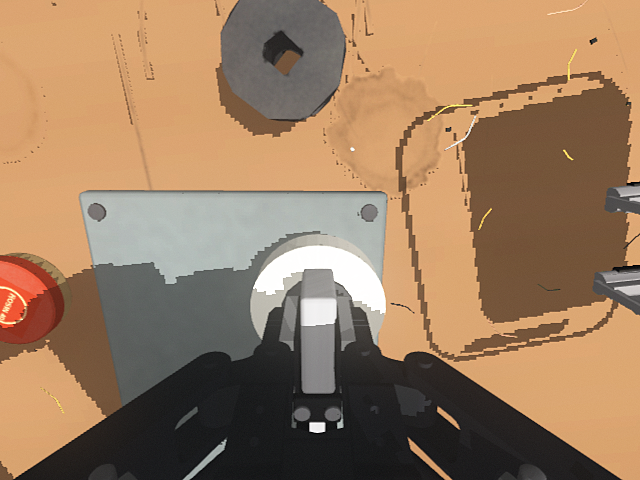

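The bar now runs straight toward the plunger's guide at (317,415). The plate's edge at row 192 is level with the tool, so the wheel is aligned. Release and check.

```bash
python3 -m creep '[[0.6,[0,0,0],0],[0.6,[0,0,0],0],[0.6,[0,0,0],0],[0.6,[0,0,0],0]]'
python3 -m creep '[[1,[0,0,0.03],0],[1,[0,0,0.07],0],[1,[-0.02,-0.02,0.11],0],[1,[-0.05,-0.05,0.13],0],[1,[-0.08,-0.08,0.13],0]]'
python3 -m creep '[[1,[0,0,0],0]]'
python3 - <<'E'
from h import *
look("wrist","w3")
for q,z in dict(wheel_grip=.064,wheel_notch=.033,nose=.033,handle=.081,lever=.031,click_plate=.03,jig=0,transformer=0).items(): pp(q,"wrist",z)
E
```

```text
time_s: 5.2
tool_pos: [0.5908, 0.2786, 0.0483]
orientation: [[0.107, 0.994, -0.001], [0.994, -0.107, -0.0], [-0.0, -0.001, -1.0]]
contact_force: [0.2, -1.0, 0.4]
width: 0.0512
gripper_force: 0.0
time_s: 5.62
tool_pos: [0.5205, 0.2071, 0.1811]
orientation: [[0.105, 0.994, 0.008], [0.994, -0.106, 0.002], [0.003, 0.008, -1.0]]
contact_force: [1.1, -0.8, 0.3]
width: 0.0852
gripper_force: 0.0
time_s: 5.7
tool_pos: [0.5128, 0.2028, 0.1776]
orientation: [[0.108, 0.994, -0.006], [0.994, -0.108, -0.003], [-0.003, -0.006, -1.0]]
contact_force: [0.7, 0.9, -0.2]
width: 0.0853
gripper_force: 0.0
wrist wheel_grip [426.4 117.3] 0.92 [0.6003 0.284  0.064 ]
wrist wheel_notch [412.8 165.2] 0.86 [0.5995 0.2496 0.033 ]
wrist wheel_notch [426.4 114.8] 0.69 [0.6105 0.2861 0.033 ]
wrist nose [408.8 173. ] 0.66 [0.5966 0.2443 0.033 ]
wrist nose [314.2 408.4] 0.54 [0.4966 0.0203 0.033 ]
wrist handle [269.6 335.9] 0.82 [0.4754 0.139  0.081 ]
wrist lever [372.9 304.7] 0.6 [0.5618 0.1298 0.031 ]
wrist click_plate [316.7 409.7] 0.22 [0.4985 0.0164 0.03  ]
wrist jig [370.2 206.4] 0.81 [0.5681 0.213  0.    ]
wrist transformer [372.3 308.5] 0.37 [0.5639 0.1083 0.    ]
```

View pics/w3.png

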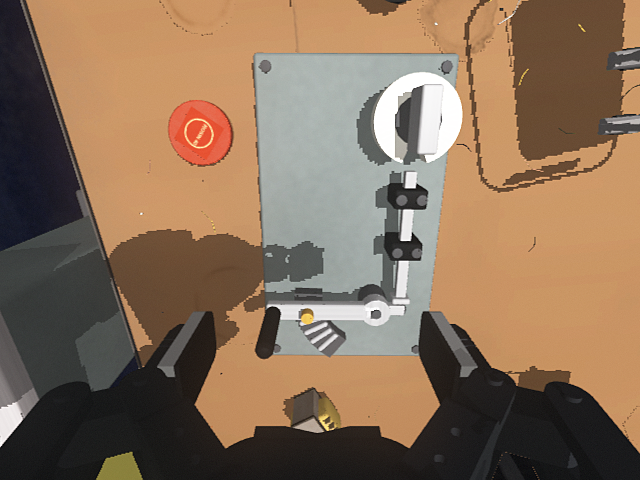

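The wheel's bar at (427,118) is parallel to the plunger, and the notch faces the nose at (409,172). The lever is still at rest, and the click ridges are visible at (322,340). I move closer over the lever to measure them.

```bash
python3 -m creep '[[1,[0,-0.03,0],0],[1,[0,-0.055,0],0],[1,[0,-0.07,0],0],[1,[0,-0.07,0],0],[1,[0,-0.07,0],0]]'
python3 -m creep '[[1,[0,0,0],0],[1,[0,0,0],0],[1,[0,0,0],0]]'
python3 - <<'E'
from h import *
im=look("wrist","w4")
for q,z in dict(wheel_grip=.064,nose=.033,handle=.081,lever=.031,click_plate=.03,jig=0).items(): pp(q,"wrist",z)
c=im[170:320,180:400]
cv2.imwrite("pics/w4c.png",cv2.resize(c,None,fx=3.6,fy=3.6,interpolation=cv2.INTER_CUBIC))
E
```

```text
time_s: 6.57
tool_pos: [0.5194, 0.1365, 0.1769]
orientation: [[0.108, 0.994, -0.0], [0.994, -0.108, 0.0], [0.0, -0.0, -1.0]]
contact_force: [-0.4, 0.4, 0.4]
width: 0.0852
gripper_force: 0.0
time_s: 6.82
tool_pos: [0.5191, 0.1376, 0.177]
orientation: [[0.106, 0.994, -0.0], [0.994, -0.106, 0.0], [0.0, -0.0, -1.0]]
contact_force: [-0.2, -0.3, -0.0]
width: 0.0854
gripper_force: 0.0
wrist wheel_grip [415.4  10.5] 0.98 [0.5943 0.279  0.064 ]
wrist nose [396.4  85.6] 0.57 [0.5878 0.2394 0.033 ]
wrist handle [247.  258.8] 0.67 [0.4677 0.1334 0.081 ]
wrist lever [361.4 239.7] 0.61 [0.5546 0.122  0.031 ]
wrist jig [358.1 136.1] 0.63 [0.5609 0.2049 0.    ]
```

View pics/w4c.png

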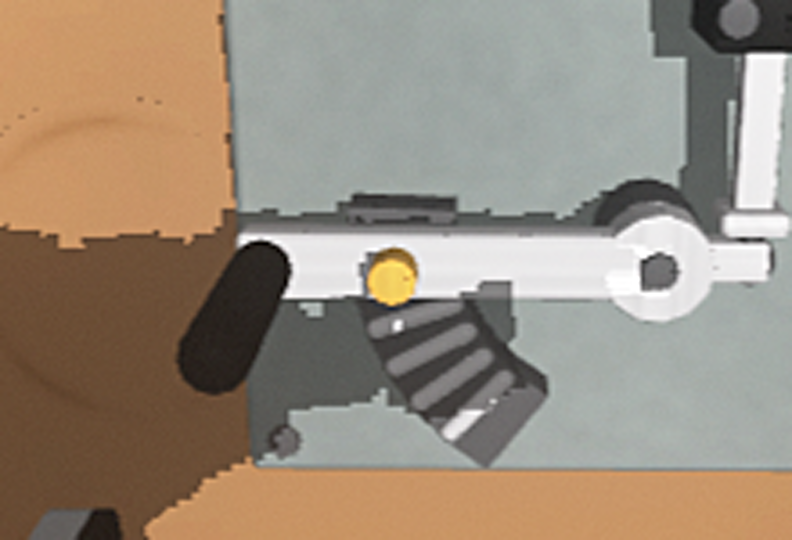

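```bash
cat >> h.py <<'E'
A=np.array([.5555,.1233]);YAW=-.107
E
python3 - <<'E'
from h import *
px=lambda x,y:(180+x/3.6,170+y/3.6)
for z in(.044,.05):print("hub",z,ray(px(659,272),"wrist",z))
for z in(.081,.103):print("handle",z,ray(px(262,265),"wrist",.044),ray(px(217,357),"wrist",.103))
hub=ray(px(659,272),"wrist",.048)[:2]
L=[((372,330),(462,307)),((392,370),(475,330)),((418,404),(490,357)),((448,437),(512,380))]
for z in (.018,.022,.026,.030):
  for ax in(hub,A):
    o=[]
    for a,b in L:
      m=(ray(px(*a),"wrist",z)[:2]+ray(px(*b),"wrist",z)[:2])/2-ax
      d=ray(px(*a),"wrist",z)[:2]-ray(px(*b),"wrist",z)[:2]
      o.append((round(np.arctan2(-m[1],-m[0])-YAW,3),round(np.arctan2(-d[1],-d[0])-YAW,3)))
    print(z,o)
E
```

```text
hub 0.044 [0.55436569 0.12110323 0.044     ]
hub 0.05 [0.55377172 0.12325166 0.05      ]
handle 0.081 [0.46531547 0.13223995 0.044     ] [0.46760622 0.13438838 0.103     ]
handle 0.103 [0.46531547 0.13223995 0.044     ] [0.46760622 0.13438838 0.103     ]
0.018 [(np.float64(0.386), np.float64(0.267)), (np.float64(0.541), np.float64(0.478)), (np.float64(0.702), np.float64(0.616)), (np.float64(0.867), np.float64(0.773))]
0.018 [(np.float64(0.391), np.float64(0.267)), (np.float64(0.542), np.float64(0.478)), (np.float64(0.698), np.float64(0.616)), (np.float64(0.859), np.float64(0.773))]
0.022 [(np.float64(0.363), np.float64(0.267)), (np.float64(0.519), np.float64(0.478)), (np.float64(0.681), np.float64(0.616)), (np.float64(0.848), np.float64(0.773))]
0.022 [(np.float64(0.369), np.float64(0.267)), (np.float64(0.521), np.float64(0.478)), (np.float64(0.678), np.float64(0.616)), (np.float64(0.84), np.float64(0.773))]
0.026 [(np.float64(0.34), np.float64(0.267)), (np.float64(0.497), np.float64(0.478)), (np.float64(0.659), np.float64(0.616)), (np.float64(0.827), np.float64(0.773))]
0.026 [(np.float64(0.347), np.float64(0.267)), (np.float64(0.499), np.float64(0.478)), (np.float64(0.657), np.float64(0.616)), (np.float64(0.82), np.float64(0.773))]
0.03 [(np.float64(0.317), np.float64(0.267)), (np.float64(0.473), np.float64(0.478)), (np.float64(0.636), np.float64(0.616)), (np.float64(0.806), np.float64(0.773))]
0.03 [(np.float64(0.324), np.float64(0.267)), (np.float64(0.476), np.float64(0.478)), (np.float64(0.634), np.float64(0.616)), (np.float64(0.799), np.float64(0.773))]
```

Four ridges are visible beyond the arm, at about 0.35, 0.51, 0.67 and 0.83 rad. The first is therefore hidden under the arm at about 0.16–0.2 rad, and the target is about 0.58 rad. The handle should be at (0.466, 0.133). I turn the jaws to close tangentially and go above it.

```bash
python3 -m creep '[[1,[-0.02,-0.002,0],0.12],[1,[-0.04,-0.004,0],0.24],[1,[-0.053,-0.0045,0],0.36],[1,[-0.053,-0.0045,0],0.48],[1,[-0.053,-0.0045,0],0.6]]'
python3 -m creep '[[1,[0,0,0],0.12],[1,[0,0,0],0.24],[1,[0,0,0],0.36],[1,[0,0,0],0.48],[1,[0,0,0],0.6]]'
python3 -m creep '[[1,[0,0,0],0.12],[1,[0,0,0],0.24],[1,[0,0,0],0.37],[1,[0,0,0],0.37],[1,[0,0,0],0.37]]'
python3 -m creep '[[1,[0,0,0],0],[1,[0,0,0],0],[1,[0,0,0],0]]'
python3 - <<'E'
from h import *
im=look("wrist","w5")
for q,z in dict(handle=.081,lever=.031).items(): pp(q,"wrist",z)
c=ctrl.calibration("wrist")
E
```

```text
time_s: 7.58
tool_pos: [0.4654, 0.1322, 0.1774]
orientation: [[-0.479, 0.878, 0.0], [0.878, 0.479, 0.0], [-0.0, 0.0, -1.0]]
contact_force: [0.3, -0.1, -0.4]
width: 0.0857
gripper_force: 0.0
time_s: 8.0
tool_pos: [0.4661, 0.1322, 0.1772]
orientation: [[-0.891, 0.455, 0.0], [0.455, 0.891, 0.0], [-0.0, 0.0, -1.0]]
contact_force: [0.1, 0.8, -0.2]
width: 0.0852
gripper_force: 0.0
time_s: 8.42
tool_pos: [0.4661, 0.1322, 0.1772]
orientation: [[-0.994, 0.111, 0.0], [0.111, 0.994, 0.0], [-0.0, 0.0, -1.0]]
contact_force: [-0.2, -0.2, 0.7]
width: 0.0855
gripper_force: 0.0
time_s: 8.67
tool_pos: [0.4661, 0.1322, 0.1771]
orientation: [[-0.994, 0.109, 0.0], [0.109, 0.994, 0.0], [0.0, 0.0, -1.0]]
contact_force: [0.6, 0.6, 0.4]
width: 0.0854
gripper_force: 0.0
wrist handle [317.5 240.3] 0.96 [0.4618 0.1342 0.081 ]
wrist lever [315.6 321.1] 0.72 [0.5556 0.1225 0.031 ]
```

View pics/w5.png

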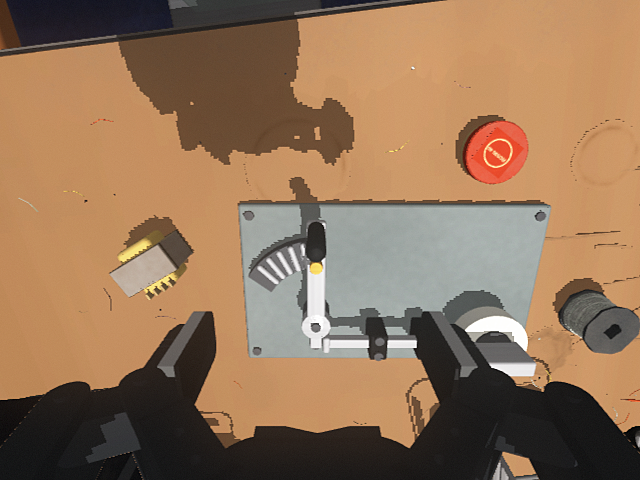

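The handle at (317,240) is centred between the jaws. Descend and close.

```bash
python3 -m creep '[[1,[0,0.001,-0.035],0],[1,[0,0.001,-0.07],0],[1,[0,0.001,-0.1],0],[1,[0,0.001,-0.117],0],[1,[0,0.001,-0.117],0]]'
python3 -m creep '[[0.3,[0,0,0],0],[0.3,[0,0,0],0],[0.3,[0,0,0],0],[0.3,[0,0,0],0],[0.3,[0,0,0],0]]' 60
python3 -m creep '[[0,[0,0,0],0],[0,[0,0,0],0],[0,[0,0,0],0],[0,[0,0,0],0],[0,[0,0,0],0]]' 60
```

```text
time_s: 9.23
tool_pos: [0.4636, 0.1328, 0.0568]
orientation: [[-0.994, 0.108, -0.007], [0.108, 0.994, -0.001], [0.007, -0.002, -1.0]]
contact_force: [-0.7, 0.2, -0.2]
width: 0.0854
gripper_force: 0.0
time_s: 9.65
tool_pos: [0.4667, 0.1333, 0.0612]
orientation: [[-0.994, 0.108, 0.002], [0.108, 0.994, 0.0], [-0.002, 0.001, -1.0]]
contact_force: [0.4, 0.4, -0.3]
width: 0.0263
gripper_force: 0.0
time_s: 10.07
tool_pos: [0.4662, 0.1315, 0.061]
orientation: [[-0.994, 0.107, 0.001], [0.107, 0.994, -0.003], [-0.001, -0.002, -1.0]]
contact_force: [-2.9, -10.5, 8.0]
width: 0.0121
gripper_force: 58.3
```

The handle is gripped. I swing it along the arc in 0.04 rad steps, watching the tangential force.

```bash
cat > f.py <<'E'
from h import *
s=ctrl.state();p=s["tool_pos"][:2]-np.array([.5557,.1219]);a=np.arctan2(-p[1],-p[0])
t=np.array([np.sin(a),-np.cos(a)])
print("phi %.3f r %.4f Ftan %.1f Frad %.1f grip %.0f w %.4f"%(a-YAW,np.hypot(*p),-s["contact_force"][:2]@t,s["contact_force"][:2]@p/np.hypot(*p),s["gripper_force"],s["width"]))
E
f(){ tail -0; python3 f.py; }
python3 f.py
python3 -m creep '[[0,[-0.0003,-0.0036,0],0.04],[0,[-0.0003,-0.0036,0],0.04]]'>/dev/null; python3 f.py
python3 -m creep '[[0,[-0.0002,-0.0036,0],0.04],[0,[-0.0002,-0.0036,0],0.04]]'>/dev/null; python3 f.py
python3 -m creep '[[0,[0,-0.0036,0],0.04],[0,[0,-0.0036,0],0.04]]'>/dev/null; python3 f.py
python3 -m creep '[[0,[0.0001,-0.0036,0],0.04],[0,[0.0001,-0.0036,0],0.04]]'>/dev/null; python3 f.py
python3 -m creep '[[0,[0.0003,-0.0036,0],0.04],[0,[0.0003,-0.0036,0],0.04]]'>/dev/null; python3 f.py
python3 -m creep '[[0,[0.0004,-0.0035,0],0.04],[0,[0.0004,-0.0035,0],0.04]]'>/dev/null; python3 f.py
python3 -m creep '[[0,[0.0005,-0.0036,0],0.04],[0,[0.0005,-0.0036,0],0.04]]'>/dev/null; python3 f.py
```

```text
phi 0.000 r 0.0900 Ftan -10.8 Frad 1.8 grip 58 w 0.0121
phi 0.016 r 0.0899 Ftan 6.1 Frad 2.3 grip 58 w 0.0124
phi 0.053 r 0.0900 Ftan 6.8 Frad 2.2 grip 58 w 0.0125
phi 0.092 r 0.0900 Ftan 6.8 Frad 1.7 grip 59 w 0.0125
phi 0.127 r 0.0900 Ftan 10.0 Frad 1.8 grip 59 w 0.0126
phi 0.171 r 0.0900 Ftan 7.9 Frad 2.7 grip 59 w 0.0126
phi 0.216 r 0.0901 Ftan 2.8 Frad 3.6 grip 59 w 0.0126
phi 0.252 r 0.0901 Ftan 6.8 Frad 3.4 grip 59 w 0.0125
```

First ridge felt: force peaks near 0.13–0.17 and dips at 0.22, so the crest is at about 0.175. Continuing in finer steps.

```bash
python3 -m creep '[[0,[0.0003,-0.0018,0],0.02],[0,[0.0003,-0.0018,0],0.02]]'>/dev/null; python3 f.py
python3 -m creep '[[0,[0.0003,-0.0018,0],0.02],[0,[0.0003,-0.0018,0],0.02]]'>/dev/null; python3 f.py
python3 -m creep '[[0,[0.0004,-0.0018,0],0.02],[0,[0.0004,-0.0018,0],0.02]]'>/dev/null; python3 f.py
python3 -m creep '[[0,[0.0004,-0.0018,0],0.02],[0,[0.0004,-0.0018,0],0.02]]'>/dev/null; python3 f.py
python3 -m creep '[[0,[0.0005,-0.0017,0],0.02],[0,[0.0005,-0.0017,0],0.02]]'>/dev/null; python3 f.py
python3 -m creep '[[0,[0.0005,-0.0017,0],0.02],[0,[0.0005,-0.0017,0],0.02]]'>/dev/null; python3 f.py
python3 -m creep '[[0,[0.0005,-0.0017,0],0.02],[0,[0.0005,-0.0017,0],0.02]]'>/dev/null; python3 f.py
python3 -m creep '[[0,[0.0006,-0.0017,0],0.02],[0,[0.0006,-0.0017,0],0.02]]'>/dev/null; python3 f.py
```

```text
phi 0.269 r 0.0902 Ftan 8.0 Frad 3.1 grip 59 w 0.0123
phi 0.284 r 0.0902 Ftan 10.8 Frad 2.9 grip 59 w 0.0127
phi 0.306 r 0.0902 Ftan 8.3 Frad 3.5 grip 59 w 0.0128
phi 0.330 r 0.0901 Ftan 7.4 Frad 3.3 grip 59 w 0.0126
phi 0.353 r 0.0902 Ftan 5.4 Frad 3.4 grip 59 w 0.0130
phi 0.375 r 0.0902 Ftan 4.2 Frad 2.3 grip 59 w 0.0124
phi 0.391 r 0.0902 Ftan 7.4 Frad 2.6 grip 59 w 0.0126
phi 0.409 r 0.0902 Ftan 8.0 Frad 3.6 grip 59 w 0.0125
```

The second ridge's crest is at about 0.33. On to the third, at about 0.49, then stop near 0.57.

```bash
python3 -m creep '[[0,[0.0006,-0.0017,0],0.02],[0,[0.0006,-0.0017,0],0.02]]'>/dev/null; python3 f.py
python3 -m creep '[[0,[0.0007,-0.0017,0],0.02],[0,[0.0007,-0.0017,0],0.02]]'>/dev/null; python3 f.py
python3 -m creep '[[0,[0.0007,-0.0017,0],0.02],[0,[0.0007,-0.0017,0],0.02]]'>/dev/null; python3 f.py
python3 -m creep '[[0,[0.0007,-0.0016,0],0.02],[0,[0.0007,-0.0016,0],0.02]]'>/dev/null; python3 f.py
python3 -m creep '[[0,[0.0007,-0.0016,0],0.02],[0,[0.0007,-0.0016,0],0.02]]'>/dev/null; python3 f.py
python3 -m creep '[[0,[0.0008,-0.0016,0],0.02],[0,[0.0008,-0.0016,0],0.02]]'>/dev/null; python3 f.py
```

```text
phi 0.427 r 0.0902 Ftan 8.5 Frad 2.6 grip 59 w 0.0124
phi 0.443 r 0.0903 Ftan 11.0 Frad 3.0 grip 59 w 0.0125
phi 0.465 r 0.0902 Ftan 9.0 Frad 3.2 grip 59 w 0.0125
phi 0.487 r 0.0902 Ftan 7.6 Frad 3.9 grip 59 w 0.0124
phi 0.510 r 0.0903 Ftan 7.4 Frad 5.0 grip 59 w 0.0126
phi 0.533 r 0.0903 Ftan 4.9 Frad 5.4 grip 59 w 0.0126
```

```bash
python3 -m creep '[[0,[0.0008,-0.0016,0],0.02],[0,[0.0008,-0.0016,0],0.02]]'>/dev/null; python3 f.py
python3 -m creep '[[0,[0.0006,-0.0012,0],0.015],[0,[0.0006,-0.0012,0],0.015]]'>/dev/null; python3 f.py
python3 -m creep '[[0,[0,0,0],0],[0,[0,0,0],0],[0,[0,0,0],0],[0,[0,0,0],0]]'; python3 f.py
python3 - <<'E'
from h import *
look("wrist","w6");cv2.imwrite("pics/w6c.png",cv2.imread("pics/w6.png"))
for q,z in dict(nose=.033,wheel_notch=.033,wheel_grip=.064).items(): pp(q,"wrist",z)
E
```

```text
phi 0.549 r 0.0903 Ftan 8.3 Frad 5.1 grip 59 w 0.0122
phi 0.561 r 0.0903 Ftan 8.1 Frad 4.3 grip 59 w 0.0122
time_s: 14.23
tool_pos: [0.4745, 0.0823, 0.061]
orientation: [[-0.884, -0.467, -0.002], [-0.467, 0.884, 0.002], [0.001, 0.002, -1.0]]
contact_force: [-6.9, 5.2, 11.6]
width: 0.0126
gripper_force: 59.2
phi 0.560 r 0.0903 Ftan 7.7 Frad 3.9 grip 59 w 0.0126
```

View pics/w6.png

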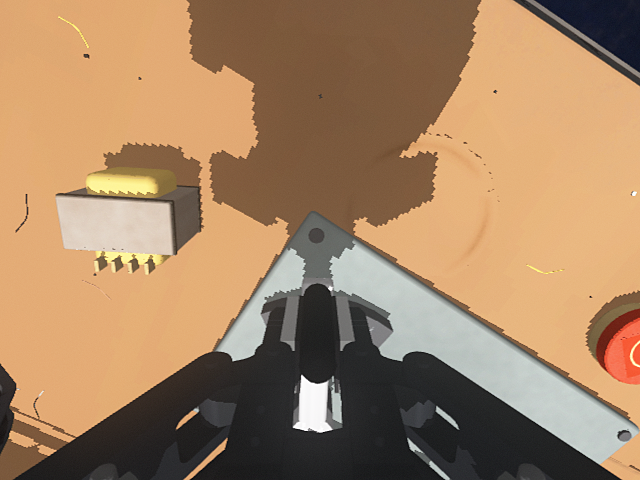

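The handle is held firmly in the jaws at (317,330), about 0.07 rad past the third ridge's crest and well short of the fourth. The transformer and tin look undisturbed in the view. Handing in.

```bash
python3 -c "
from cell import ctrl
print(ctrl.close_job())"
```

```text
the job is handed in; nothing more can be done
None
```

I turned the wheel until its notch faced the nose and let go, then swung the lever three clicks and handed in at about 14 s with the gripper holding it between the third and fourth ridges; the hand-in returned no verdict, and I did not see the nose in the notch at the end.

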